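# Open the filter bay of the polishing-dust extractor

## Robot

A 6-joint arm with a two-finger parallel gripper is mounted at the origin on the work surface. World frame = base frame: x ahead of the robot, y to its left, z up, the work surface at z = 0. Lengths are in m, angles in rad, forces in N, time in s.
With the tool pointing down it reaches from about 0.275 to 0.825 m from the base axis. Payload 4.9 kg.
Tool frame: the origin (TCP) lies midway between the tips of the shut fingers; the grasp point (between the pads) lies 19 mm behind it (grip_point_offset is the distance from the TCP to the grasp point, in m); z points along the fingers, y is the line along which they close (so a half turn about z gives the same grasp; the last joint's range is limited). The gripper opens to 85 mm and grips with 20 to 120 N. Pads are 22 mm wide; open, the fingers measure 114 mm over their backs; the gripper's body (76 mm by 85 mm) begins 54 mm behind the grasp point. The pads swing forward as they close: fully open they stand 13 mm farther back than shut.
Start: joints at [1.015, 0.326, -0.193, 1.052, 0, 1.437], TCP at [0.225, 0.502, 0.231] pointing down, gripper open.
Joint ranges: [-2.65, 2.65], [-0.97, 1.79], [-1.3, 1.35], [-1.93, 2.1], [-1.47, 1.37], [-3.14, 3.14]. Speed limits (rad/s): [2.57, 2.57, 3.14, 3.14, 3.14, 3.14].

## Interface

Orientations are given as a rotation vector (axis times angle).
In Python, from cell import * gives the robot as it stands. Calls block until the motion is done:
- movep(position, orientation): joint-space move of the TCP to a pose.
- move_l(position, velocity=0.15, rot=None, until_force=None): straight line of the TCP; rot=None keeps the orientation; velocity is the mean speed in m/s. With until_force (N) it stops when the force on the tool has changed by that much, and returns True; else False.
- set_joints(angles): joint-space move.
- let_go() and grab(newtons=None): open the fingers fully, or close them until they stop; newtons is the grip in N (None keeps the last).
- sleep(seconds).
- ik(position, orientation): joint angles nearest the present ones, or None.
- get_state(): the state.
- grab_frame(name): name is "side" or "top" or "wrist"; returns a dict with "img" (400x640x3 uint8, red, green, blue), "fx", "fy", "cx", "cy" (pixels), "cam_to_world" (4x4, takes a point from camera to world coordinates); the wrist camera has in their place "T_tool_cam" (4x4, takes a point from camera to tool coordinates, whose origin is the TCP and whose axes are the flange's). Camera axes: x right, y down, z forward; pixel columns grow to the right and rows downward; lengths in m; the calibration is good to about 2 mm. A picture is of the moment at which its call begins: read the wrist's pose just before it. There is no depth.
A pose or a line that the arm cannot do raises MotionError and nothing moves.
- sign_off(): hands the job in; it is judged then, once.
Trained networks look in the newest picture that a camera, given by its name, has taken for a name from the list of things; names that differ only in an ending like _2 or _b are one class to them, and where a whole thing is asked for, a point or a joint stands for the part that bears it (a point fixed in the world has none). Each returns a list of dicts, best first, with "score" (0 to 1); they miss things now and then, are a little off and sometimes report something else, mostly with a low value. They report only what shows in the picture. A call takes as long as a camera call. They do not tell look-alikes from the thing itself.
- spot_in(camera, name): "centre" ([column, row] in pixels, amid what is visible of it).
- silhouettes(camera, name): "mask" (400x640 bool, what is visible of it) and "centre" ([column, row] in pixels, amid what is visible of it).
- tip_of(camera, name): "centre" ([column, row] in pixels: a listed point, or the origin of a listed thing).
The state is a dict: "clock": time; "q": joint angles; "joint_velocities": joint speeds; "tau": joint torques, N m; "position": TCP position; "eef_rot": TCP orientation; "contact_force": force on the tool from outside, world axes, zero at the start; "wrist_torque": the same for the moment, N m; "finger_gap": opening from 0.0 (shut) to 1.0 (fully open); "grasp_force": force on a finger pad.
Only numpy, scipy, OpenCV 4.12 (cv2) and the standard library are available. Lean on these libraries where they do the work, as an engineer would, in place of code of your own. Each camera call takes 0.05 s, during which the arm holds its last target. There are 200 camera calls.

## Task

Open the filter bay on top of the dust extractor: press down the snap tab at the front edge of the filter cover, and while it is down push the freed cover straight back along its rails, off its seat, until the whole filter lies uncovered. Leave the cover lying in its rails on the deck behind the filter, not hanging over the back edge, with the tab sprung up again. Only press and push, do not lift or carry the cover, and leave everything else standing where it is.

Things in the scene. Friction and masses are not known exactly. Their poses are not given: they have to be found in the camera images.
- extractor: Dust extractor, grey box fixed to the bench, 300 mm along its x, 240 mm along y; flat top (deck) 110 mm above the bench. Origin on the bench under its centre, z up. +x is the way the cover is pushed, from the tab end (x = -150) to the back end (x = +150 mm). Two 10 mm high front stops stand on the deck at x = -112 to -102, |y| = 49 to 65 mm; between them all is free for fingers.
- bay (a point): Centre of the filter bay, at deck height (x = -50, y = 0 of the extractor): an opening in the deck from x = -85 to -15 mm of the extractor, 100 mm wide about y = 0. The white pleated filter in it lies 4 mm below the deck. Hidden by the seated cover.
- deck_end (a point): Middle of the deck's back edge (x = +150, y = 0 of the extractor), where the rails end; no stop there. The two aluminium rails run along x from x = -100 to +150 mm, inner faces at y = +-66.7 mm, tops 24 mm above the deck; small inward lips at the top (to y = +-62.7 mm, 21 mm above the deck) hold the cover down.
- tab_pad (a point): Centre of the top of the snap tab's thumb pad, a black ribbed pad 33 mm along the extractor's x by 44 mm along its y, at x = -120.5 mm, y = 0 of the extractor. When up its top is 9 mm above the deck (119 mm above the bench). Its rear edge is 4 mm in front of the cover. The point moves down with the tab.
- snap_tab (a joint): How far the tab is pressed straight down, m: 0 up, 0.009 fully down, flush with the deck, so a fingertip can go on over deck and bay. Spring: 3 N to start, 7 N fully down; let go, it rises. Its catch stands just inside the cover's front wall and blocks the cover; it clears the wall from 0.006 down. Once the cover is pushed 4 mm with the tab down, the catch cannot hold it any more.
- filter_cover: Flat dark grey plastic cover, a loose tray open below, 100 mm along x, 130 mm along y, 18 mm high, about 0.14 kg, between the rails. Origin at the centre of its underside, axes as the extractor's. Seated: x = -50, y = 0, z = 110 mm of the extractor. It slides along x easily. The bay is wholly uncovered once its origin has passed x = +35; its back edge reaches the deck end at x = +100 mm.
- cover_front (a point): Middle of the cover's upright front wall, the face to push (towards +x of the extractor), 9 mm above the deck, on the face itself. The wall is 130 mm wide and reaches from 3 to 18 mm above the deck.
- spare_filter: Bystander: new pleated filter, 70 x 100 x 19 mm, lying on the bench beside the extractor on its +y side; origin at the centre of its underside.
- compound_bar: Bystander: red-brown bar of polishing compound, 75 x 26 x 22 mm, lying on the deck outside the +y rail; origin at the centre of its underside.
- thimble_cup: Bystander: tiny copper cup, 32 mm across and 36 mm high, standing on the deck outside the -y rail; origin at the centre of its underside.
- copper_cup: Bystander: copper cup, 72 mm across and 85 mm high, standing on the bench beside the extractor on its -y side; origin at the centre of its underside.
- copper_bowl: Bystander: copper bowl, 130 mm across and 50 mm high, on the bench; origin at the centre of its underside.
- wax_jar: Bystander: glass jar with a steel cap, 68 mm across and 75 mm high, on the bench; origin at the centre of its underside.
- hammer: Bystander: hammer 260 mm long lying on the bench at the side.
- brush: Bystander: brush 200 mm long lying on the bench at the side.
There are look-alikes about, which are no part of the job. Of the things like the filter_cover, leave any that is orange or red; of the rest the smaller one is meant.

How it is judged:
On the way, in this order (a step that is already met when the one before it is completed fails the run):
1. the snap tab is pressed in while the cover is still on its seat (value of joint snap_tab above 0.0045 m and x of filter_cover in the frame of extractor between -0.056 and -0.036 m), for 0.1 s.
2. the cover is pushed back off its seat, clear of the filter (x of filter_cover in the frame of extractor above 0.032 m), for 0.2 s.
At the end, for the whole second after the job is handed in: The cover lies still and flat in its rails on the extractor's deck, its origin between x = +32 and +102 mm of the extractor (the whole filter uncovered, nothing overhanging the back end; 2 to 3 mm tolerance), 106 to 115 mm above the bench, and the snap tab is up (under 2 mm) (x of filter_cover in the frame of extractor between 0.032 and 0.102 m and z of filter_cover in the frame of extractor between 0.106 and 0.115 m and angle between filter_cover's own z axis and vertical below 0.06 rad and angle between the x axis of filter_cover and the x axis of extractor, either way round below 0.08 rad and linear speed of filter_cover below 0.01 m/s and value of joint snap_tab below 0.002 m); the robot touches nothing.
It fails at once if the cover is lifted or tipped up (z of filter_cover in the frame of extractor above 0.122 m or angle between filter_cover's own z axis and vertical above 0.2 rad).
It fails at once if a bystander is moved by more than 25 mm (distance of any of spare_filter, compound_bar, thimble_cup, copper_cup, copper_bowl, wax_jar, hammer, brush from where it was at the start of the episode above 0.025 m).
It also fails if it takes over 38 s, if anything falls off the work surface, if the arm or the gripper's body presses on something with over 40 N, if the wrist force passes 120 N, or if a joint passes its speed limit or range.

## Working session

There is one attempt and no reset: what is moved stays moved. The work goes in short steps, each a Python script; the robot and the scene stay as the last script left them, time stands still between calls to the robot, and variables do not carry over. Pictures are saved under pics/ and viewed, at most 10 in all, crops included, and the job is handed in when it is done.

```bash
mkdir -p pics; ls; cat > h.py <<'E'
from cell import *
import numpy as np, cv2
from scipy.spatial.transform import Rotation as R
def ray(f,px,T=None):
    T=f["cam_to_world"] if T is None else T
    d=np.array([(px[0]-f["cx"])/f["fx"],(px[1]-f["cy"])/f["fy"],1.]); T=np.array(T)
    return T[:3,3],T[:3,:3]@d
def onz(f,px,z,T=None):
    o,d=ray(f,px,T); return o+d*(z-o[2])/d[2]
def proj(f,p,T=None):
    T=np.linalg.inv(np.array(f["cam_to_world"] if T is None else T)); c=T[:3,:3]@np.array(p)+T[:3,3]
    return np.array([f["fx"]*c[0]/c[2]+f["cx"],f["fy"]*c[1]/c[2]+f["cy"]])
def save(f,n): cv2.imwrite("pics/"+n,np.array(f["img"])[:,:,::-1])
def wristT(f,s):
    T=np.eye(4);T[:3,:3]=R.from_rotvec(s["eef_rot"]).as_matrix();T[:3,3]=s["position"]
    return T@np.array(f["T_tool_cam"])
E
python3 - <<'E'
from h import *
s=get_state();print(s["clock"],s["position"],s["eef_rot"])
Z=dict(extractor=0,tab_pad=.119,filter_cover=.11,cover_front=.119,bay=.11,deck_end=.11)
ims=[]
for c in("top","side"):
    f=grab_frame(c);ims.append(np.array(f["img"]));save(f,c+".png")
    for n,z in Z.items():
        for r in tip_of(c,n)[:3]: print(c,n,round(r["score"],2),np.round(r["centre"]),np.round(onz(f,r["centre"],z),4))
E
```

```text
pics
0.0 [0.22485611 0.50128983 0.23050703] [-6.57600527e-01 -3.07139090e+00  2.55372735e-03]
top extractor 0.66 [343. 173.] [ 0.5784 -0.098   0.    ]
top tab_pad 0.45 [371. 200.] [ 0.4719 -0.172   0.119 ]
top filter_cover 0.92 [213. 298.] [0.1893 0.2727 0.11  ]
top filter_cover 0.88 [358. 179.] [ 0.5362 -0.1337  0.11  ]
top filter_cover 0.85 [413. 280.] [ 0.248  -0.2874  0.11  ]
top cover_front 0.95 [435. 288.] [ 0.2272 -0.3469  0.119 ]
top cover_front 0.9 [368. 191.] [ 0.4983 -0.1615  0.119 ]
top cover_front 0.8 [203. 326.] [0.114  0.2961 0.119 ]
top deck_end 0.88 [315. 125.] [ 0.6967 -0.0078  0.11  ]
side extractor 0.59 [348. 221.] [ 0.5734 -0.0962  0.    ]
side tab_pad 0.45 [335. 219.] [ 0.4851 -0.1586  0.119 ]
side tab_pad 0.4 [364. 325.] [ 0.4018 -0.4968  0.119 ]
side filter_cover 0.97 [211. 179.] [0.1716 0.1785 0.11  ]
side filter_cover 0.89 [286. 306.] [ 0.2409 -0.3667  0.11  ]
side filter_cover 0.83 [284. 176.] [0.41   0.0951 0.11  ]
side cover_front 0.65 [299. 171.] [0.465  0.0906 0.119 ]
side cover_front 0.61 [288. 329.] [ 0.2243 -0.4298  0.119 ]
side cover_front 0.6 [340. 217.] [ 0.5033 -0.157   0.119 ]
side bay 0.74 [343. 206.] [ 0.5368 -0.11    0.11  ]
side deck_end 0.56 [340. 218.] [ 0.5058 -0.1562  0.11  ]
```

View pics/top.png

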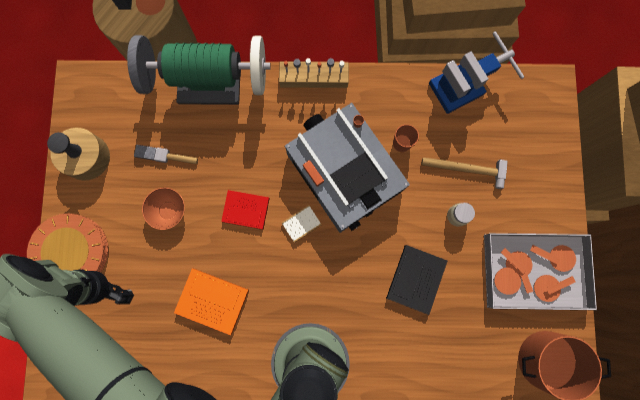

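View pics/side.png

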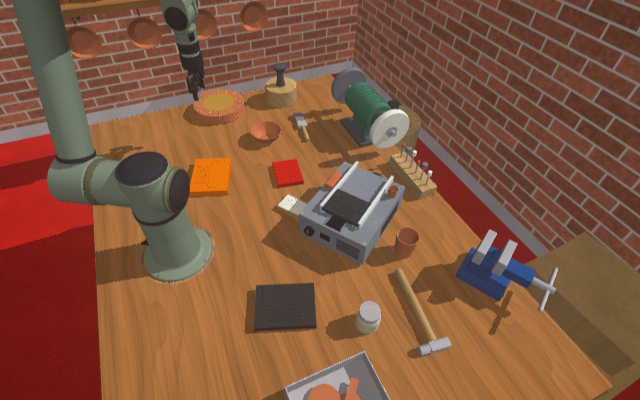

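The top view shows the extractor at about (347,168), with the seated dark cover at (358,178) and the pad at (371,198). The big dark plate at (416,280) is the look-alike, and the orange and red plates are to be left. The side view agrees. Next I move above the cover with the fingers shut and look with the wrist camera.

```bash
cat >> h.py <<'E'
def pose(yaw,flip=1):
    ex=np.array([np.cos(yaw),np.sin(yaw),0]);ey=np.array([-np.sin(yaw),np.cos(yaw),0])
    y=ey*flip;z=np.array([0,0,-1.]);return R.from_matrix(np.c_[np.cross(y,z),y,z]).as_rotvec()
E
python3 - <<'E'
from h import *
yaw=np.deg2rad(37); ex=np.array([np.cos(yaw),np.sin(yaw),0])
p=np.array([.472,-.172,0])+.03*ex; p[2]=.30
qs=[(fl,ik(p,pose(yaw,fl))) for fl in(1,-1)]; print(qs)
fl=min((q for q in qs if q[1] is not None),key=lambda q:abs(q[1][5]))[0]
movep(p,pose(yaw,fl)); grab(20)
s=get_state();f=grab_frame("wrist");T=wristT(f,s);save(f,"w1.png");print(fl,s["clock"],s["position"],s["finger_gap"],T[:3,3])
for n,z in dict(tab_pad=.119,cover_front=.119,filter_cover=.11,deck_end=.11,extractor=0).items():
    for r in tip_of("wrist",n)[:2]: print(n,round(r["score"],2),np.round(r["centre"]),np.round(onz(f,r["centre"],z,T),4))
for c in("top","side"):
    g=grab_frame(c)
    for n,z in dict(tab_pad=.119,cover_front=.119,deck_end=.11).items():
        for r in tip_of(c,n)[:3]: print(c,n,round(r["score"],2),np.round(r["centre"]),np.round(onz(g,r["centre"],z),4))
E
```

```text
[(1, array([-0.44317781,  0.23186935, -0.14452272,  1.19440426,  0.        ,
       -1.08894963])), (-1, array([-0.44317781,  0.23186935, -0.14452272,  1.19440426,  0.        ,
        2.05264302]))]
1 3.9917 [ 0.49595421 -0.15397871  0.30000972] -0.0002829081496837063 [ 0.43712801 -0.19958158  0.44190977]
tab_pad 0.87 [314. 154.] [ 0.4808 -0.1715  0.119 ]
cover_front 0.9 [319. 174.] [ 0.4951 -0.1548  0.119 ]
cover_front 0.74 [487. 290.] [0.4876 0.0975 0.119 ]
filter_cover 0.95 [510. 264.] [0.4466 0.1015 0.11  ]
filter_cover 0.83 [314. 216.] [ 0.54  -0.127  0.11 ]
deck_end 0.74 [306. 351.] [ 0.7024 -0.0192  0.11  ]
top tab_pad 0.33 [299. 224.] [0.4016 0.0358 0.119 ]
top cover_front 0.84 [436. 287.] [ 0.2299 -0.3498  0.119 ]
top cover_front 0.68 [311. 172.] [0.5523 0.0018 0.119 ]
top cover_front 0.55 [249. 196.] [0.4802 0.181  0.119 ]
top deck_end 0.7 [316. 124.] [ 0.7023 -0.0113  0.11  ]
side tab_pad 0.64 [339. 217.] [ 0.5001 -0.1557  0.119 ]
side tab_pad 0.62 [389. 198.] [ 0.6873 -0.1466  0.119 ]
side tab_pad 0.17 [343. 207.] [ 0.5314 -0.1229  0.119 ]
side cover_front 0.84 [340. 221.] [ 0.4969 -0.1706  0.119 ]
side cover_front 0.71 [192. 178.] [0.1135 0.1975 0.119 ]
side cover_front 0.6 [301. 168.] [0.4776 0.1017 0.119 ]
side deck_end 0.65 [375. 169.] [0.7233 0.0024 0.11  ]
```

View pics/w1.png

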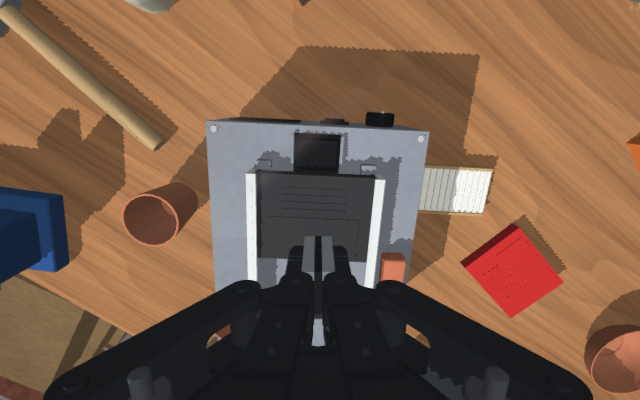

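The wrist view shows the pad at about (317,153), the cover's front edge from (258,171) to (376,179), and the deck's front corners at (208,121) and (428,131). The image is turned about 2° against the tool, so I refine the yaw from these.

```bash
python3 - <<'E'
from h import *
s=get_state();f=grab_frame("wrist");T=wristT(f,s)
m=cv2.resize(np.array(f["img"])[105:265,190:440,::-1],None,fx=3.2,fy=3.2,interpolation=cv2.INTER_CUBIC);cv2.imwrite("pics/w2.png",m[:512])
for px,z in [((208,121),.11),((428,131),.11),((258,171),.128),((376,178.5),.128),((295,134),.119),((341,135),.119),((294,170),.119),((340,172),.119)]:
    print(px,np.round(onz(f,px,z,T),4))
E
```

```text
(208, 121) [ 0.5217 -0.2819  0.11  ]
(428, 131) [ 0.3888 -0.0883  0.11  ]
(258, 171) [ 0.5295 -0.2089  0.128 ]
(376, 178.5) [ 0.4609 -0.1044  0.128 ]
(295, 134) [ 0.476  -0.2002  0.119 ]
(341, 135) [ 0.4479 -0.1612  0.119 ]
(294, 170) [ 0.5078 -0.1786  0.119 ]
(340, 172) [ 0.4796 -0.1375  0.119 ]
```

View pics/w2.png

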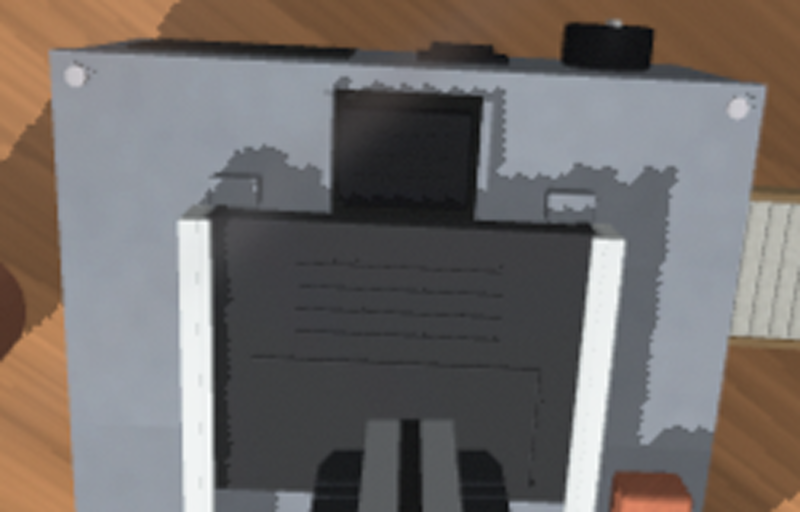

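Yaw is 34.6° and the extractor origin about (0.579, -0.0995), consistent with all the points. Next I press.

```bash
cat >> h.py <<'E'
yaw=np.deg2rad(34.6);E0=np.array([.5788,-.0995,0]);EX=np.array([np.cos(yaw),np.sin(yaw),0]);EY=np.array([-EX[1],EX[0],0])
rv=pose(yaw)
def P(x,z,y=0): return E0+EX*x+EY*y+np.array([0,0,z])
def loc(p): d=np.array(p)-E0; return np.round([d@EX,d@EY,d[2]],4)
def st(): s=get_state();print(round(s["clock"],2),loc(s["position"]),np.round(s["contact_force"],2))
E
python3 - <<'E'
from h import *
movep(P(-.117,.15),rv); st()
print(move_l(P(-.117,.123),.08)); st()
print(move_l(P(-.117,.1145),.03,until_force=20)); st()
print(move_l(P(-.117,.1115),.02,until_force=20)); st()
sleep(.15); st()
f=grab_frame("wrist");cv2.imwrite("pics/w3.png",cv2.resize(np.array(f["img"])[150:350,200:450,::-1],None,fx=2.5,fy=2.5))
E
```

```text
5.39 [-0.1166 -0.0007  0.1509] [ 0.61 -0.8  -0.18]
False
5.88 [-0.1167 -0.0004  0.1236] [ 0.2   0.66 -0.55]
False
6.32 [-0.1164 -0.001   0.1152] [ 1.93 -1.85  5.65]
False
6.62 [-0.1164 -0.001   0.1123] [ 1.54 -0.15  6.43]
6.77 [-0.1164 -0.001   0.1123] [ 1.91 -0.38  6.62]
```

View pics/w3.png

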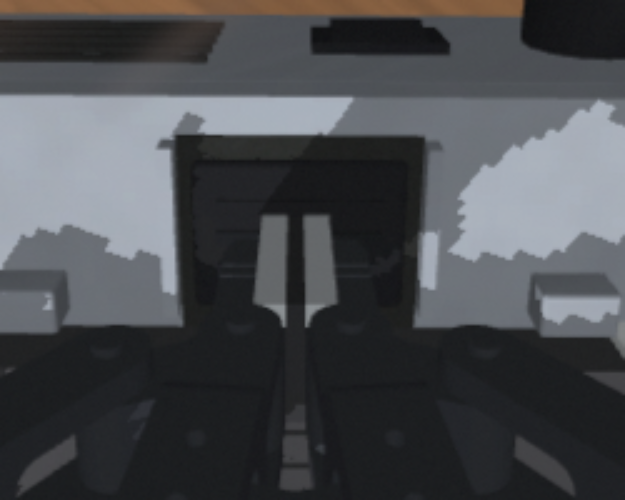

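The close view shows the fingertips centred on the pad, clear of the stops. The 6.6 N force matches a nearly full press, with the tip at 0.1123 m. I push back now, going slightly lower first.

```bash
python3 - <<'E'
from h import *
move_l(P(-.117,.1105),.02,until_force=15); st()
print(move_l(P(-.095,.1105),.03,until_force=15)); st()
if loc(get_state()["position"])[0]>-.1:
    print(move_l(P(.0,.1115),.05,until_force=15)); st()
f=grab_frame("wrist");cv2.imwrite("pics/w4.png",np.array(f["img"])[:,:,::-1])
E
```

```text
7.07 [-0.1164 -0.001   0.1113] [ 1.44 -1.04  5.54]
False
7.95 [-9.700e-02  1.000e-04  1.107e-01] [-4.14 -4.32  6.4 ]
False
10.0 [-0.000e+00 -1.000e-04  1.116e-01] [-0.25 -0.38  0.2 ]
```

View pics/w4.png

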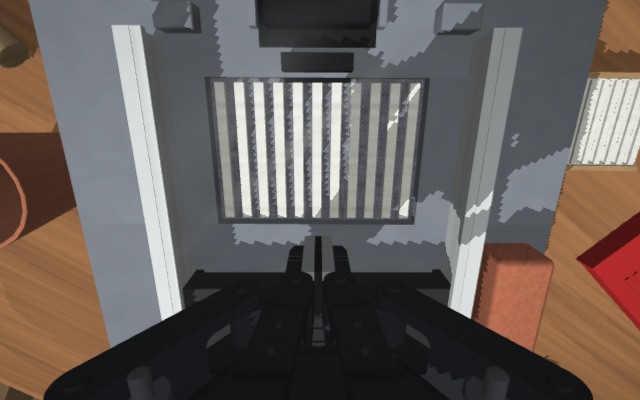

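The filter is fully uncovered at (315,150) and the cover's front edge lies behind it at about row 275. I back off, rise and check.

```bash
python3 - <<'E'
from h import *
move_l(P(-.008,.113),.05); move_l(P(-.008,.16),.08); move_l(P(-.06,.28),.15); sleep(.3); st()
s=get_state();f=grab_frame("wrist");T=wristT(f,s);save(f,"w5.png")
for n,z in dict(tab_pad=.119,cover_front=.119,filter_cover=.11).items():
    for r in tip_of("wrist",n)[:2]: print(n,round(r["score"],2),np.round(r["centre"]),loc(onz(f,r["centre"],z,T)))
g=grab_frame("top")
for n,z in dict(tab_pad=.119,cover_front=.119,filter_cover=.11).items():
    for r in tip_of("top",n)[:3]: print("top",n,round(r["score"],2),np.round(r["centre"]),loc(onz(g,r["centre"],z)))
E
```

```text
12.43 [-6.000e-02  2.000e-04  2.794e-01] [-0.42  0.17  0.87]
tab_pad 0.59 [319. 118.] [-0.1204  0.0007  0.119 ]
cover_front 0.58 [504. 270.] [0.0448 0.2083 0.119 ]
filter_cover 0.61 [530. 242.] [0.0139 0.237  0.11  ]
top tab_pad 0.26 [334. 149.] [0.0552 0.0034 0.119 ]
top cover_front 0.85 [248. 193.] [0.0869 0.2826 0.119 ]
top cover_front 0.7 [437. 287.] [-0.432 -0.01   0.119]
top cover_front 0.67 [344. 160.] [ 0.0129 -0.0015  0.119 ]
top filter_cover 0.96 [247. 211.] [0.0451 0.3143 0.11  ]
top filter_cover 0.86 [335. 148.] [ 0.0593 -0.0013  0.11  ]
top filter_cover 0.76 [414. 278.] [-0.3765  0.0279  0.11  ]
```

View pics/w5.png

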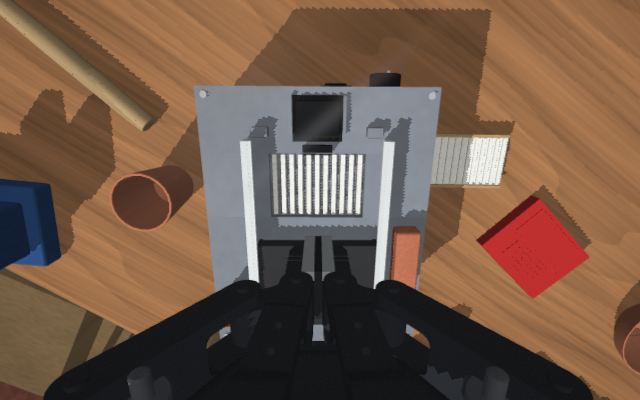

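The filter at (318,185) is fully exposed, and the tab at (318,118) is up and casting its shadow. The cover sits straight in the rails at x of about +60 mm, and nothing beside it has moved.

```bash
python3 -c "
from cell import *
print(sign_off())"
```

```text
the job is handed in; nothing more can be done
None
```

The job is handed in, with no verdict returned. In the last pictures the filter was fully uncovered, the cover lay straight in its rails about 60 mm behind the extractor's centre, the tab looked sprung up, and the arm was clear.

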